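Click the candy tray lid shut

ROBOT

A 6-joint arm with a two-finger parallel gripper is mounted at the origin on the work surface. World frame = base frame: x ahead of the robot, y to its left, z up, the work surface at z = 0. Lengths are in m, angles in rad, forces in N, time in s.
With the tool pointing down it reaches from about 0.375 to 0.9 m from the base axis. Payload 3.1 kg.
Tool frame: the origin (TCP) lies at the very end of the fingers, on their centre line; the grasp point (between the pads) lies 19 mm behind it; z points along the fingers, x is the direction in which the jaws open and shut, and the axes are right-handed (so a half turn about z gives the same grasp; the last joint's range is limited). The gripper opens to 87 mm and grips with 3 to 60 N. Pads are 19 mm wide; open, the fingers measure 117 mm over their backs; the gripper's body (75 mm by 190 mm) begins 51 mm behind the grasp point.
Start: joints at [0.944, 0.527, 1.433, -0, 1.181, -0.178], TCP at [0.271, 0.563, 0.223] pointing down, gripper open.
Joint ranges: [-3.08, 3.08], [-0.75, 2.2], [0.22, 2.44], [-1.43, 4.57], [0, 2.65], [-2.85, 2.85]. Speed limits (rad/s): [2.79, 2.79, 3.14, 3.14, 3.14, 3.14].

INTERFACE

Orientations are given as a unit quaternion [x, y, z, w].
In Python, from cell import * gives the robot as it stands.
- The arm moves only by the tool carry_out, never from a script. Its argument "moves" is one flat list of numbers, 7 for each row, row after row: the shift along the tool's x, y, z in m, then the turn, a rotation vector about the tool's x, y, z in degrees, then the opening, from 0 (shut) to 1 (fully open). A call has 1 to 20 rows; each row is the pose to reach, as a shift and turn from the pose commanded when the call began, along the tool's axes at that moment; what a row does not reach only later rows make up. A row lasts 1/8 s, in which the tool goes at most 62.5 mm and 10.7 degrees, less where a joint would pass 70% of its speed; a pose out of reach is approached as far as the arm can. A call with a gripper value outside its range is refused whole. The fingers move at their own pace and stop on an object; "squeeze" is the grip in N (left out, the last holds). Time passes only in rows, so rows that repeat a pose let the fingers close. It gives the time, the measured TCP pose, the force and the opening at its end, in the units of the state.
- state(): the state, without advancing time (a new reading comes with each control period).
- capture(name): name is "scene" or "top" or "wrist"; returns a dict with "color" (384x512x3 uint8, red, green, blue), "fx", "fy", "cx", "cy" (pixels), "eye" and "attitude" of the camera in the world; the wrist camera has in their place "tool_from_camera" (4x4, takes a point from camera to tool coordinates, whose origin is the TCP and whose axes are the tool frame's). Camera axes: x right, y up, looking along -z (the intrinsics and any distortion apply to the point x, -y, -z); pixel columns grow to the right and rows downward; lengths in m; the calibration is good to about 2 mm. The wrist camera is an equidistant fisheye: a pixel r from the principal point sees the ray r / f radians off the axis. A picture is of the moment at which its call begins: read the wrist's pose just before it. There is no depth.
- finish_job(): hands the job in, once; it reports no verdict.
The state is a dict: "time": time; "joint_pos": joint angles; "joint_velocities": joint speeds; "effort": joint torques, N m; "eef_pos": TCP position; "ee_rot": TCP orientation; "force": force on the tool from outside, world axes, zero at the start; "wrist_torque": the same for the moment, N m; "opening": finger opening in m.
Only numpy, scipy, OpenCV 4.12 (cv2) and the standard library are available. Lean on these libraries where they do the work, as an engineer would, in place of code of your own. Each camera call takes 0.05 s, during which the arm holds its last target.

TASK

The round lid is only resting on the stack of candy trays. Press it shut by working round its rim: push down on each of the three ribbed thumb tabs, one at a time, until every one has clicked fully home and the lid stays down. Do not lift the lid or push on its thin clear window, and leave everything else on the shelf as it stands.

Things in the scene. Friction and masses are not known exactly. Their poses are not given: they have to be found in the camera images.
- stack: Stack of round nested candy trays, red and gold plastic, 200 mm across, standing firmly on the shelf (it does not move); the top tray carries the lid. Origin: centre of the stack's underside, on the shelf; z up. When shut, the lid's origin lies 96 mm above it.
- lid: Round snap-fit lid, hard plastic, 226 mm across without its tabs, flat rim 4 mm thick. Origin: centre of the rim's underside. It starts level, resting on three snaps, 8.9 mm above its shut height. A snap yields at about 10 N straight down on its tab (13 N nearer the middle); the tab then drops 8.9 mm to a rigid stop and stays. Part shut, the lid tilts up to 4 degrees; it has 1 mm sideways play.
- tab_a (a point): Top of one of three ribbed thumb tabs on the lid's rim, straight above its snap, 60 degrees counter-clockwise from the lid's +x axis; 94 mm from the lid's axis. The tab is a flat pad 47 mm radially (77 to 124 mm from the axis) by 48 mm along the rim, 3 mm proud of it and jutting 11 mm beyond it. Its top is 111.9 mm above the shelf at the start, 103 mm when shut.
- tab_b (a point): Top of one of three ribbed thumb tabs on the lid's rim, straight above its snap, on the lid's -x axis; 94 mm from the lid's axis. The tab is a flat pad 47 mm radially (77 to 124 mm from the axis) by 48 mm along the rim, 3 mm proud of it and jutting 11 mm beyond it. Its top is 111.9 mm above the shelf at the start, 103 mm when shut.
- tab_c (a point): Top of one of three ribbed thumb tabs on the lid's rim, straight above its snap, 60 degrees clockwise from the lid's +x axis; 94 mm from the lid's axis. The tab is a flat pad 47 mm radially (77 to 124 mm from the axis) by 48 mm along the rim, 3 mm proud of it and jutting 11 mm beyond it. Its top is 111.9 mm above the shelf at the start, 103 mm when shut.
- window: Thin clear domed window in the middle of the lid, 122 mm across, rising to 20.5 mm above the lid's origin (13.5 mm above the tabs); not to be pressed. Same origin and axes as the lid.
- bowl: Bystander: white ceramic bowl, rim 144 mm across, 60 mm high. Origin: centre of its underside.
- pan_lid: Bystander: stainless pan lid, 150 mm across, with a knob on top, 46 mm high over all. Origin: centre of its underside.
- jar: Bystander: capped amber glass jar, 84 mm across, 125 mm high. Origin: centre of its underside.
- small_trays: Bystander: small stack of three open nested candy trays, 88 mm across, 72 mm high. Origin: centre of its underside.
- spoon: Bystander: serving spoon, wooden handle and aluminium bowl, 170 mm long, 20 mm high, lying flat (bowl at its +x end). Origin: centre of its underside.
- flap_top (a point): Bystander: hinged flap box of grey hard plastic, 110 x 160 x 70 mm, closed, standing firmly. The point is the middle of the flap's top, 70 mm above the shelf; the hinge is on its far (+x) side, so the flap would open upward from the near side.
Things that resemble listed ones, but are neither listed nor needed, are in the scene too. Of the things like the stack, leave any that is green or purple; of the rest the smaller one is meant.

How it is judged:
On the way, in this order (a step that is already met when the one before it is completed fails the run):
1. a first tab is clicked down (z of any of tab_a, tab_b, tab_c in the frame of stack below 0.1055 m), for 0.2 s.
2. a second tab is clicked down, separately from the first ((z of each of tab_a, tab_b in the frame of stack below 0.1055 m or z of each of tab_b, tab_c in the frame of stack below 0.1055 m or z of each of tab_a, tab_c in the frame of stack below 0.1055 m)), for 0.2 s.
At the end, for the whole second after the job is handed in: All three tabs are down on their stops (each within 2.5 mm of its shut height, against 8.9 mm when open), the lid is centred on the tray within 6 mm and at rest (z of each of tab_a, tab_b, tab_c in the frame of stack below 0.1055 m and linear speed of lid below 0.02 m/s and horizontal distance between lid and stack below 0.006 m); the robot touches nothing.
It fails at once if the lid is lifted (more than 20 mm above where it rested) (z of lid in the frame of stack above 0.125 m).
It fails at once if the thin clear window is pressed with more than 4 N (contact force between any of the fingers, the arm and window above 4 N).
It fails at once if a bystander is shifted more than 20 mm or the flap box is opened (distance of any of bowl, pan_lid, jar, small_trays, spoon from where it was at the start of the episode above 0.02 m or distance of flap_top from where it was at the start of the episode above 0.01 m).
It also fails if it takes over 42 s, if anything falls off the work surface, if the arm or the gripper's body presses on something with over 40 N, if the wrist force passes 120 N, or if a joint passes its speed limit or range.

## Working session

There is one attempt and no reset: what is moved stays moved. The work goes in short steps, Python scripts to look and compute and a tool call to move; the robot and the scene stay as the last step left them, time stands still between calls to the robot, and variables do not carry over. Pictures are saved under pics/ and viewed, and the job is handed in when it is done.

Besides the shell and the picture viewer there is one more tool, called after "Call:" as name(argument=value, ...), one argument or row to a line, values as JSON. carry_out: Moves the arm, as the interface text tells. Its arguments: {"type":"object","properties":{"moves":{"type":"array"},"squeeze":{"type":"number"}},"required":["moves"]}

```bash
mkdir -p pics; ls; python3 - <<'E'
from cell import *
import cv2
print(state())
for n in ("scene","top","wrist"):
    c=capture(n); cv2.imwrite(f"pics/{n}0.png",c["color"][:,:,::-1])
    print(n,{k:v for k,v in c.items() if k!="color"})
E
```

```text
pics
{'time': 0.0, 'joint_pos': array([ 9.43496602e-01,  5.28461015e-01,  1.43393217e+00,  1.20580784e-05,
        1.18138028e+00, -1.78496067e-01]), 'joint_velocities': array([-0.00148919, -0.00080458,  0.00115718,  0.00087929, -0.00091894,
        0.00042077]), 'effort': array([ 4.55192840e-04, -4.40038705e+01, -1.76589847e+01,  6.33199629e-02,
        5.81745955e-02, -1.44548021e-04]), 'eef_pos': array([0.27070399, 0.56250704, 0.2215653 ]), 'ee_rot': array([ 8.46726169e-01,  5.32027824e-01, -1.01368304e-03,  4.01810226e-04]), 'force': array([-0.20476557, -1.05331565,  0.44932898]), 'wrist_torque': array([ 0.04710089,  0.03833013, -0.00886032]), 'opening': 0.08696092070220748}
scene {'fx': 436.5362517055433, 'fy': 436.5362517055433, 'cx': 255.61230986738872, 'cy': 183.98847979201346, 'eye': array([1.09569786, 0.80711061, 1.10910975]), 'attitude': array([0.12098675, 0.36428329, 0.87125004, 0.30591383])}
top {'fx': 463.31311618886485, 'fy': 463.31311618886485, 'cx': 258.56524920148325, 'cy': 192.04071165543746, 'eye': array([ 3.72197302e-01, -1.66510468e-03,  1.69200423e+00]), 'attitude': array([ 0.02420964, -0.02458726, -0.70405224,  0.70930939])}
wrist {'fx': 297.3186396354542, 'fy': 297.3186396354542, 'cx': 255.85177815068255, 'cy': 191.23294842863214, 'tool_from_camera': array([[ 9.99999542e-01,  9.45398952e-04, -1.50434883e-04,
         1.33398751e-04],
       [ 8.57461261e-04, -9.54457041e-01, -2.98347149e-01,
        -8.27635786e-02],
       [-4.25640715e-04,  2.98346883e-01, -9.54457414e-01,
        -1.62753664e-01],
       [ 0.00000000e+00,  0.00000000e+00,  0.00000000e+00,
         1.00000000e+00]])}
```

View pics/scene0.png

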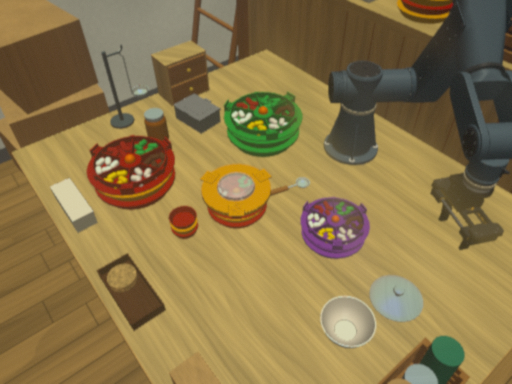

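View pics/top0.png

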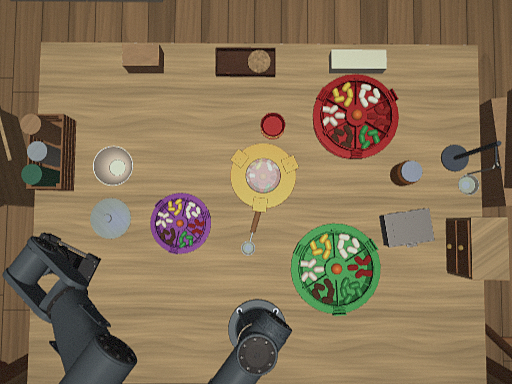

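View pics/wrist0.png

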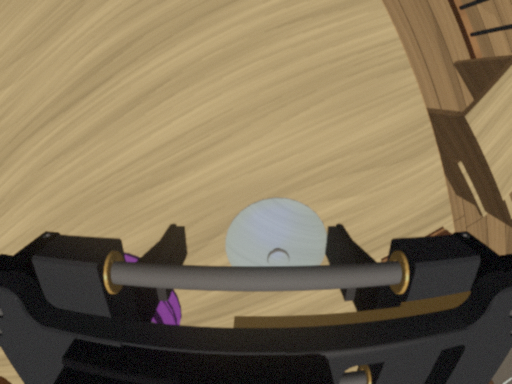

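```bash
cat > h.py <<'E'
import numpy as np, cv2
from scipy.spatial.transform import Rotation as R
def ray(c,u,v):
    d=np.array([(u-c["cx"])/c["fx"],-(v-c["cy"])/c["fy"],-1.])
    return R.from_quat(c["attitude"]).apply(d)
def hit(c,u,v,z):
    d=ray(c,u,v);e=np.array(c["eye"]);return e+d*(z-e[2])/d[2]
def proj(c,p):
    q=R.from_quat(c["attitude"]).inv().apply(np.asarray(p)-c["eye"])
    return c["cx"]+c["fx"]*q[0]/-q[2], c["cy"]-c["fy"]*q[1]/-q[2]
E
python3 - <<'E'
import cv2
i=cv2.imread("pics/top0.png")[130:220,215:315]
cv2.imwrite("pics/topcrop.png",cv2.resize(i,None,fx=6,fy=6,interpolation=cv2.INTER_CUBIC))
i=cv2.imread("pics/scene0.png")[150:240,185:285]
cv2.imwrite("pics/scenecrop.png",cv2.resize(i,None,fx=6,fy=6,interpolation=cv2.INTER_CUBIC))
E
```

```text
(no output)
```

View pics/topcrop.png

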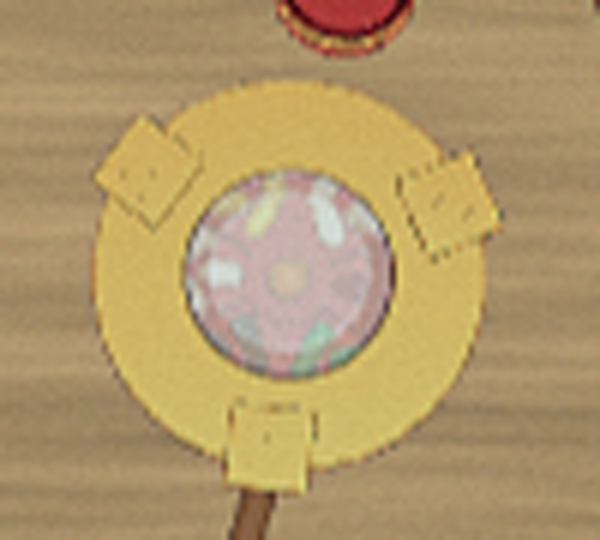

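View pics/scenecrop.png

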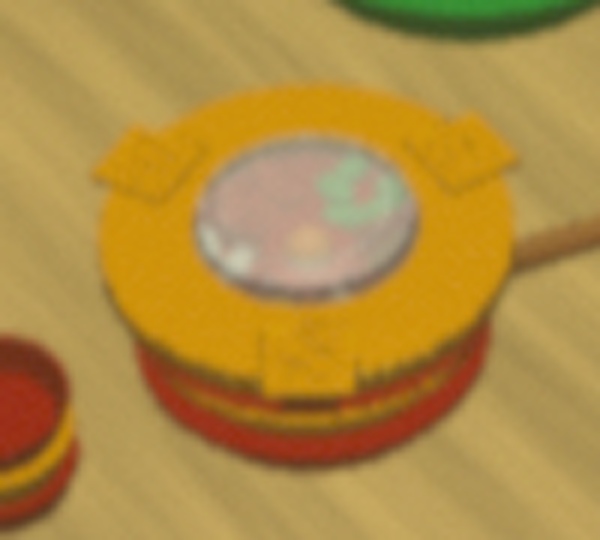

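```bash
python3 - <<'E'
from cell import *
from h import *
c=capture("top")
f=lambda x,y,z:hit(c,215+(x+.5)/6-.5,130+(y+.5)/6-.5,z)
# rim edges
L=f(94,276,.1089);Rr=f(488,276,.1089);T=f(291,80,.1089);B=f(291,472,.1089)
ctr=np.array([(T+B)[0]/2,(L+Rr)[1]/2]);print("rim",ctr,L[1]-Rr[1],T[0]-B[0])
tabs=[f(149,172,.1119),f(449,207,.1119),f(269,447,.1119)]
for t in tabs:
    d=t[:2]-ctr;print(t,np.hypot(*d),np.degrees(np.arctan2(d[1],d[0])))
print("tab centroid",np.mean(tabs,0))
cs=capture("scene")
g=lambda x,y,z:hit(cs,185+(x+.5)/6-.5,150+(y+.5)/6-.5,z)
st=[g(150,167,.1119),g(461,154,.1119),g(309,362,.1119)]
for t in st:print(t)
print(np.mean(st,0))
E
```

```text
rim [ 0.53895088 -0.01720406] 0.2254642653904882 0.22541349895969542
[0.59731734 0.06454724 0.1119    ] 0.10044858892570649 54.4750078360173
[ 0.57843405 -0.10730377  0.1119    ] 0.09837112857635327 -66.33617762205161
[ 0.44026645 -0.00531479  0.1119    ] 0.09939805137647863 173.13025096199894
tab centroid [ 0.53867261 -0.01602377  0.1119    ]
[ 0.58114703 -0.10539596  0.1119    ]
[ 0.44219885 -0.00566777  0.1119    ]
[0.59872226 0.06473493 0.1119    ]
[ 0.54068938 -0.01544293  0.1119    ]
```

```bash
cat >> h.py <<'E'
C=np.array([.5393,-.0165])
def tabp(a,r=.097): a=np.radians(a); return C+r*np.array([np.cos(a),np.sin(a)])
TABS=dict(a=tabp(54),b=tabp(173.8),c=tabp(-66.2))
def shift(s,xyz): return R.from_quat(s["ee_rot"]).inv().apply(np.array(xyz)-s["eef_pos"])
E
python3 - <<'E'
from cell import *
from h import *
s=state();M=R.from_quat(s["ee_rot"]).as_matrix();print(M.round(4))
for k,p in TABS.items(): print(k,p.round(4),shift(s,[*p,.13]).round(4))
E
```

```text
[[ 4.339e-01  9.010e-01 -6.000e-04]
 [ 9.010e-01 -4.339e-01 -8.000e-04]
 [-1.000e-03 -2.000e-04 -1.000e+00]]
a [0.5963 0.062 ] [-0.31    0.5105  0.0923]
b [ 0.4429 -0.006 ] [-0.4378  0.4017  0.0925]
c [ 0.5784 -0.1053] [-0.4684  0.5669  0.0925]
```

Call:
carry_out(
  moves=[-0.03, 0.05, 0, 0, 0, 0, 0, -0.06, 0.1, 0, 0, 0, 0, 0, -0.09, 0.15, 0, 0, 0, 0, 0, -0.12, 0.2, 0, 0, 0, 0, 0, -0.15, 0.25, 0, 0, 0, 0, 0, -0.18, 0.3, 0, 0, 0, 0, 0, -0.21, 0.35, 0, 0, 0, 0, 0, -0.24, 0.4, 0, 0, 0, 0, 0, -0.27, 0.45, 0.02, 0, 0, 0, 0, -0.3, 0.49, 0.04, 0, 0, 0, 0, -0.31, 0.5105, 0.06, 0, 0, 0, 0, -0.31, 0.5105, 0.08, 0, 0, 0, 0, -0.31, 0.5105, 0.08, 0, 0, 0, 0, -0.31, 0.5105, 0.08, 0, 0, 0, 0],
  squeeze=20,
)

```text
time: 2.0
eef_pos: [0.5968, 0.0626, 0.1431]
ee_rot: [0.847, 0.532, 0.0, 0.0]
force: [0.3, -0.8, 0.6]
opening: 0.0006
```

```bash
python3 - <<'E'
from cell import *
from h import *
s=state();print(s["time"],s["eef_pos"],s["force"],s["opening"],s["joint_pos"].round(3))
for k,p in TABS.items(): print(k,p.round(4),shift(s,[*p,.112]).round(4))
c=capture("scene");i=c["color"][90:250,160:340,::-1]
cv2.imwrite("pics/s1.png",cv2.resize(i,None,fx=4,fy=3.7,interpolation=cv2.INTER_CUBIC))
c=capture("wrist");cv2.imwrite("pics/w1.png",c["color"][:,:,::-1])
E
```

```text
2.0 [0.59680263 0.06258038 0.14311671] [ 0.25661006 -0.8016916   0.60698933] 0.0005637217887603002 [-0.082  0.592  1.571  0.     0.977 -1.204]
a [0.5963 0.062 ] [-0.0008 -0.0002  0.0311]
b [ 0.4429 -0.006 ] [-0.1286 -0.109   0.031 ]
c [ 0.5784 -0.1053] [-0.1592  0.0562  0.0311]
```

View pics/s1.png

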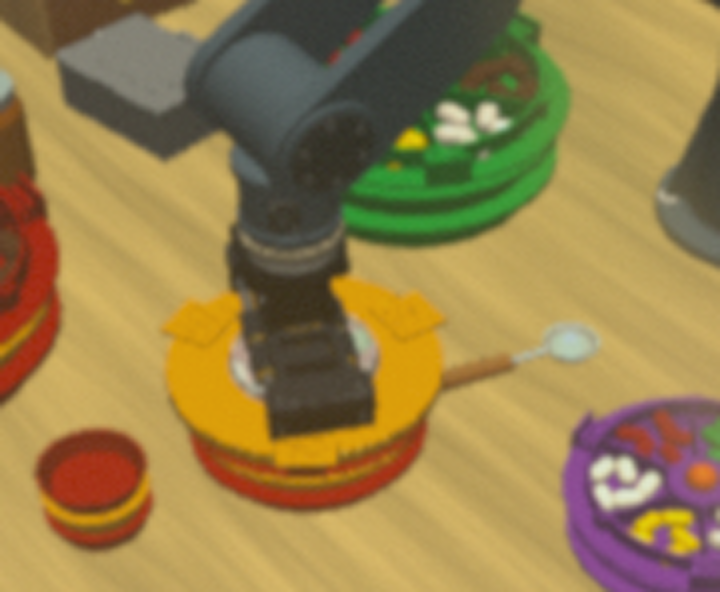

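View pics/w1.png

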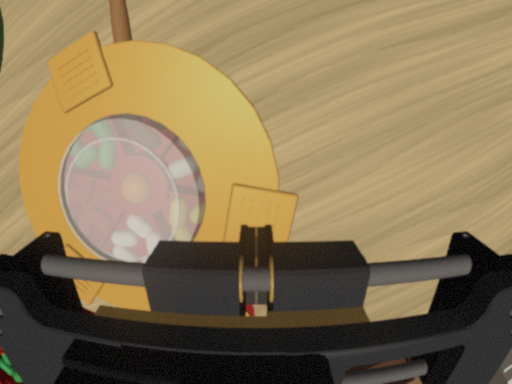

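Call:
carry_out(
  moves=[-0.0005, 0, 0.015, 0, 0, 0, 0, -0.0005, 0, 0.026, 0, 0, 0, 0, -0.0005, 0, 0.029, 0, 0, 0, 0, -0.0005, 0, 0.031, 0, 0, 0, 0, -0.0005, 0, 0.033, 0, 0, 0, 0, -0.0005, 0, 0.035, 0, 0, 0, 0, -0.0005, 0, 0.035, 0, 0, 0, 0],
)

```text
time: 2.98
eef_pos: [0.5966, 0.0619, 0.1077]
ee_rot: [0.847, 0.532, 0.0, 0.0]
force: [-0.0, -0.1, 1.0]
opening: 0.0001
```

Call:
carry_out(
  moves=[0, 0, 0.0015, 0, 0, 0, 0, 0, 0, 0.003, 0, 0, 0, 0, 0, 0, 0.0045, 0, 0, 0, 0, 0, 0, 0.0055, 0, 0, 0, 0, 0, 0, 0.0055, 0, 0, 0, 0],
)

```text
time: 3.6
eef_pos: [0.5963, 0.0618, 0.1039]
ee_rot: [0.847, 0.532, 0.0, 0.0]
force: [-3.6, 0.3, 11.4]
opening: 0.0007
```

Call:
carry_out(
  moves=[0, 0, 0.0015, 0, 0, 0, 0, 0, 0, 0.003, 0, 0, 0, 0, 0, 0, 0.003, 0, 0, 0, 0, 0, 0, 0.003, 0, 0, 0, 0],
)

```text
time: 4.1
eef_pos: [0.5964, 0.0618, 0.1037]
ee_rot: [0.847, 0.532, 0.0, 0.001]
force: [-7.7, -0.1, 27.7]
opening: 0.0003
```

```bash
python3 - <<'E'
from cell import *
from h import *
c=capture("scene");i=c["color"][150:240,185:285,::-1]
cv2.imwrite("pics/s2.png",cv2.resize(i,None,fx=6,fy=6,interpolation=cv2.INTER_CUBIC))
c=capture("wrist");cv2.imwrite("pics/w2.png",c["color"][:,:,::-1])
E
```

```text
(no output)
```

View pics/s2.png

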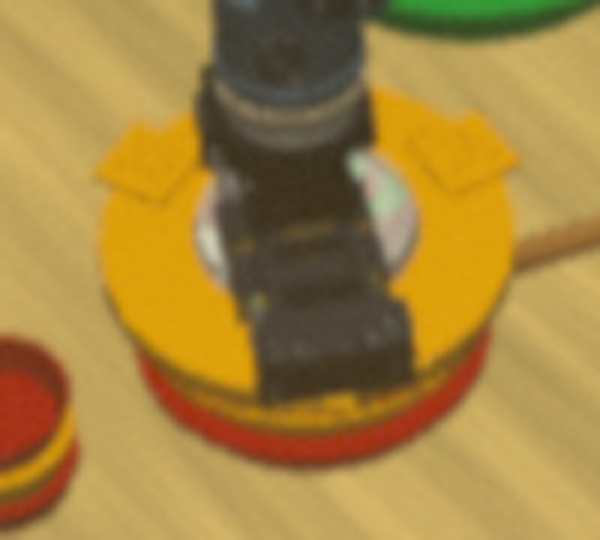

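View pics/w2.png

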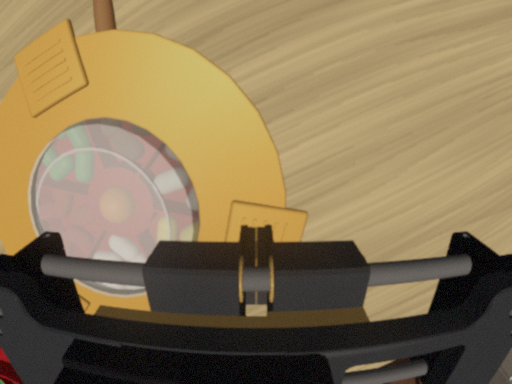

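Call:
carry_out(
  moves=[0, 0, -0.01, 0, 0, 0, 0, 0, 0, -0.045, 0, 0, 0, 0, -0.04, -0.035, -0.06, 0, 0, 0, 0, -0.08, -0.07, -0.06, 0, 0, 0, 0, -0.11, -0.095, -0.055, 0, 0, 0, 0, -0.1275, -0.109, -0.045, 0, 0, 0, 0, -0.1275, -0.109, -0.04, 0, 0, 0, 0, -0.1275, -0.109, -0.04, 0, 0, 0, 0],
)

```text
time: 5.2
eef_pos: [0.4441, -0.0058, 0.1389]
ee_rot: [0.847, 0.532, 0.0, 0.0]
force: [0.2, 0.3, 0.7]
opening: 0.0003
```

```bash
python3 - <<'E'
from cell import *
from h import *
s=state();print(s["time"],s["eef_pos"],s["force"])
for k,p in TABS.items(): print(k,shift(s,[*p,.103]).round(4))
c=capture("scene");i=c["color"][150:240,185:285,::-1]
cv2.imwrite("pics/s3.png",cv2.resize(i,None,fx=6,fy=6,interpolation=cv2.INTER_CUBIC))
c=capture("wrist");cv2.imwrite("pics/w3.png",c["color"][:,:,::-1])
E
```

```text
5.2 [ 0.44412775 -0.0058343   0.13886234] [0.16417451 0.25838727 0.6860701 ]
a [0.1271 0.1076 0.036 ]
b [-0.0007 -0.0011  0.0359]
c [-0.0313  0.1641  0.036 ]
```

View pics/s3.png

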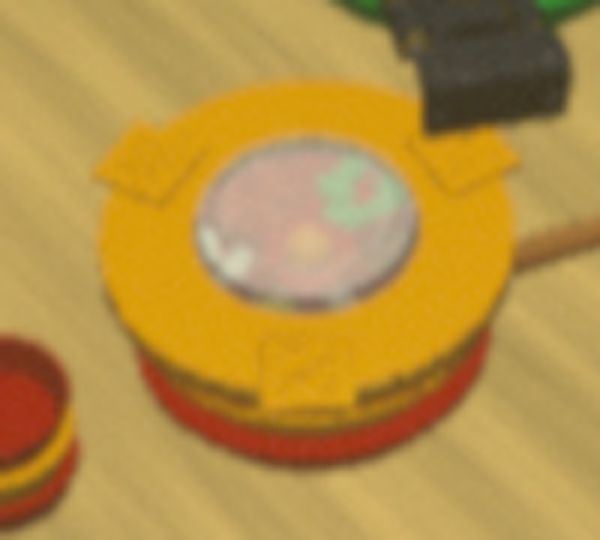

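View pics/w3.png

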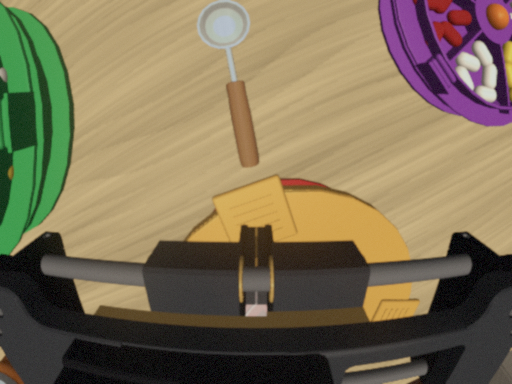

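Tab A has dropped: its outer edge moved from y≈397 to y≈408 in the crop, and it stayed down. Fingers are over tab B, at (255,215) in the wrist picture.

Call:
carry_out(
  moves=[-0.0005, -0.001, 0.012, 0, 0, 0, 0, -0.0005, -0.001, 0.022, 0, 0, 0, 0, -0.0005, -0.001, 0.026, 0, 0, 0, 0, -0.0005, -0.001, 0.029, 0, 0, 0, 0, -0.0005, -0.001, 0.032, 0, 0, 0, 0, -0.0005, -0.001, 0.035, 0, 0, 0, 0, -0.0005, -0.001, 0.037, 0, 0, 0, 0, -0.0005, -0.001, 0.039, 0, 0, 0, 0, -0.0005, -0.001, 0.0405, 0, 0, 0, 0, -0.0005, -0.001, 0.0405, 0, 0, 0, 0],
)

```text
time: 6.55
eef_pos: [0.4421, -0.0058, 0.1031]
ee_rot: [0.846, 0.532, 0.001, 0.002]
force: [-9.8, 1.5, 51.7]
opening: 0.0
```

Call:
carry_out(
  moves=[0, 0, -0.01, 0, 0, 0, 0, 0, 0, -0.06, 0, 0, 0, 0, 0, 0.04, -0.065, 0, 0, 0, 0, -0.01, 0.09, -0.065, 0, 0, 0, 0, -0.02, 0.135, -0.06, 0, 0, 0, 0, -0.0306, 0.1652, -0.045, 0, 0, 0, 0, -0.0306, 0.1652, -0.04, 0, 0, 0, 0, -0.0306, 0.1652, -0.04, 0, 0, 0, 0],
)

```text
time: 7.55
eef_pos: [0.5757, -0.1041, 0.1375]
ee_rot: [0.847, 0.532, -0.001, -0.002]
force: [0.1, 0.1, -0.2]
opening: 0.0001
```

```bash
python3 - <<'E'
from cell import *
from h import *
s=state();print(s["time"],s["eef_pos"],s["force"])
for k,p in TABS.items(): print(k,shift(s,[*p,.103]).round(4))
c=capture("scene");i=c["color"][150:240,185:285,::-1]
cv2.imwrite("pics/s4.png",cv2.resize(i,None,fx=6,fy=6,interpolation=cv2.INTER_CUBIC))
c=capture("wrist");cv2.imwrite("pics/w4.png",c["color"][:,:,::-1])
E
```

```text
7.55 [ 0.57565154 -0.10407704  0.13750398] [ 0.12259277  0.1055603  -0.22926993]
a [ 0.1586 -0.0533  0.0347]
b [ 0.0307 -0.1621  0.0351]
c [0.0002 0.0032 0.0345]
```

View pics/s4.png

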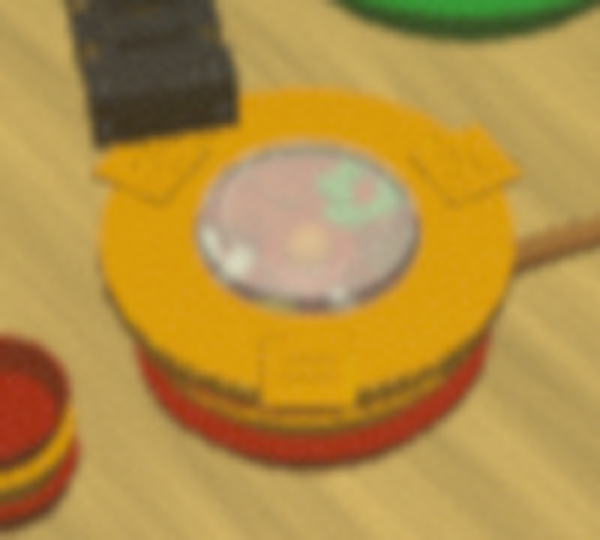

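View pics/w4.png

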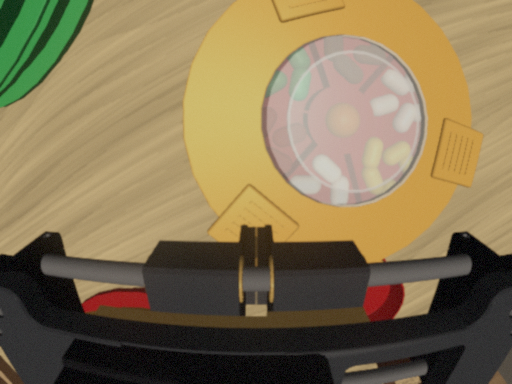

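Tabs A and B are down (B's corner went from y≈114 to y≈125 in the crop). Fingers are over tab C, at (253,215) in the wrist picture, with a 3 mm correction still to make.

Call:
carry_out(
  moves=[0, 0.003, 0.012, 0, 0, 0, 0, 0, 0.003, 0.021, 0, 0, 0, 0, 0, 0.003, 0.024, 0, 0, 0, 0, 0, 0.003, 0.027, 0, 0, 0, 0, 0, 0.003, 0.03, 0, 0, 0, 0, 0, 0.003, 0.033, 0, 0, 0, 0, 0, 0.003, 0.036, 0, 0, 0, 0, 0, 0.003, 0.0375, 0, 0, 0, 0, 0, 0.003, 0.039, 0, 0, 0, 0, 0, 0.003, 0.039, 0, 0, 0, 0],
)

```text
time: 8.9
eef_pos: [0.5802, -0.1064, 0.1032]
ee_rot: [0.847, 0.532, 0.0, 0.001]
force: [-7.1, 2.1, 22.9]
opening: 0.0004
```

Rigid stop at 103.2 mm with 23 N. I'll retreat up and out of the way, then check all three tabs.

Call:
carry_out(
  moves=[0, 0, -0.01, 0, 0, 0, 0, 0, 0, -0.06, 0, 0, 0, 0, 0, 0, -0.12, 0, 0, 0, 0, -0.05, 0, -0.16, 0, 0, 0, 0, -0.1, 0, -0.17, 0, 0, 0, 0, -0.15, 0, -0.17, 0, 0, 0, 0, -0.2, 0, -0.17, 0, 0, 0, 0, -0.2, 0, -0.17, 0, 0, 0, 0, -0.2, 0, -0.17, 0, 0, 0, 0],
)

```text
time: 10.02
eef_pos: [0.4931, -0.2861, 0.2691]
ee_rot: [0.847, 0.532, 0.0, -0.001]
force: [-0.4, -0.6, 0.1]
opening: 0.0006
```

```bash
python3 - <<'E'
from cell import *
from h import *
s=state();print(s["time"],s["eef_pos"],s["force"])
c=capture("scene");i=c["color"][:,:,::-1]
cv2.imwrite("pics/s5f.png",i);i=i[150:240,185:285]
cv2.imwrite("pics/s5.png",cv2.resize(i,None,fx=6,fy=6,interpolation=cv2.INTER_CUBIC))
c=capture("top");cv2.imwrite("pics/t5.png",c["color"][:,:,::-1])
E
```

```text
10.025 [ 0.49314657 -0.28607458  0.2691305 ] [-0.39372774 -0.59999313  0.08242112]
```

View pics/s5.png

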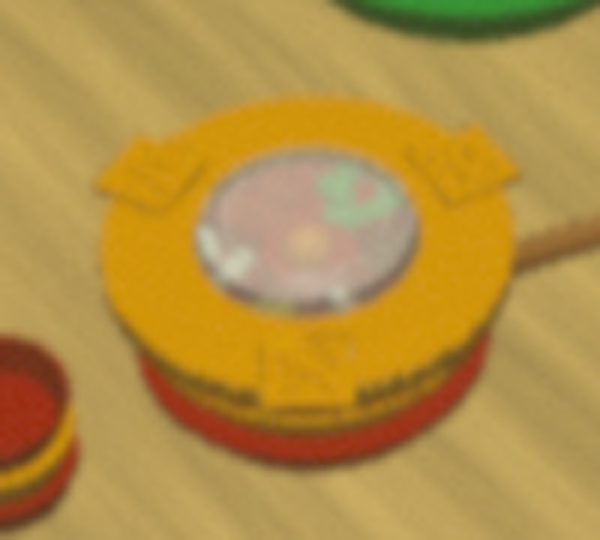

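View pics/t5.png

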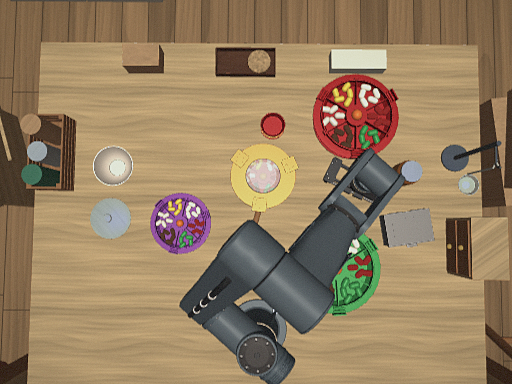

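All three tabs sit about 10–11 px lower in the crop than at the start (C's corner y≈124→134, B's y≈114→125, A's edge y≈397→408). The lid is level and nothing else has shifted.

```bash
python3 -c "
from cell import *
print(finish_job())"
```

```text
the job is handed in; nothing more can be done
None
```

I pressed the three tabs of the yellow-lidded red stack shut one at a time, in the order A, B, C, using the closed fingertips. I then raised the arm clear and handed the job in at about 10 s of the 42 s allowed.

- **Tabs:** each push ended on a rigid stop. A stopped at 103.7 mm with 28 N, B at 103.1 mm with 52 N, and C at 103.2 mm with 23 N; the shut height is 103 mm.
- **Last pictures:** all three tabs had stayed down, the lid was level and looked centred, and no bystander had visibly moved. The last force reading was about zero.
- **Limits of the checks:** I judged the final lid position by eye rather than measuring it. None of the checks I made failed or disagreed.

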